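# Extend the detector arm to the lens and open its dust cover

### The job

Press down the spring button on the detector arm's tube and slide the arm out until the detector stands straight opposite the round lens, with the button popped fully up again through the hole there. Then swing the detector's dust cover fully open and let go. Do not touch the lens, the mirror or the slit, and leave the loose things on the bench where they are.

Things in the scene. Friction and masses are not known exactly. Their poses are not given: they have to be found in the camera images.
- rail: Fixed level aluminium square tube on two posts, 34 mm square, 200 mm long. Origin on the bench below its middle; own y along the tube towards the detector (slides out that way), x the level side the detector looks to, z up. Top face at z 115 mm, 4 mm thick; 19 mm square holes at y -70, -25, 20, 65 mm joined by a slot 9 mm wide. Feet at y -85 and 85 mm, 70 mm along x, 9 mm high.
- inner (a joint): Slide of the inner tube (with button, detector and cover) out of the rail along the rail's y, m: 0 at the first hole (start), 0.045, 0.090, 0.135 at the others, 1.5 mm play either way while the button is up. Ends at -0.006 and 0.141. About 0.7 kg, friction about 1 N, up to 3 N while the button rubs under the wall.
- button (a joint): How far the spring button is pressed down, m: 0 up (its 16 mm square shoulder fills a hole, 1.5 mm proud of the tube, and locks the slide), 0.008 fully down. From 0.0055 the slide is free. Let go between holes it stays at 0.0055 under the wall and pops up by itself once under a hole. Spring 3 N up, 7 N fully down.
- button_cap (a point): Centre of the top of the button's cap, an upright steel cylinder 16 mm in diameter, 16 mm tall, on a 7 mm neck through the slot. Up, the cap's top is 25 mm and its underside 9 mm above the tube's top face; pressed, 8 mm lower. Moves with the inner tube; can be pinched or pushed from above. At the first hole at the start.
- detector_window (a point): Centre of the detector's window in the side of the black head (50 x 48 x 50 mm, top 125 mm above the bench) on the inner tube's end; looks along the rail's x. Always 215 mm along the rail's y from the button, so at rail y = 145 mm + slide.
- cover (a joint): Swing of the dust cover, rad: 0 closed before the window, grows clockwise seen from above, 1.75 at the open stop; ajar by up to 0.35 at the start. Hinge upright at point cover_hinge. Stiff (0.015 Nm): stays where left.
- cover_pin (a point): Centre of the top of the upright steel pin on the cover's free edge, by which it is swung: 10 mm in diameter, top 162 mm above the bench, bare over its upper 38 mm, clear above the head. 42 mm from the hinge axis along the cover and 4 mm out on the cover's outer side.
- cover_hinge (a point): Point on the cover's upright hinge axis, 98 mm above the bench, on the window side of the head at its edge nearest the rail; closed, the cover runs from here along the rail's +y. Moves with the inner tube.
- lens: The round lens: glass disc in a black ring, 37 mm outer diameter, on a post with a round foot; fixed, top 117 mm up, origin under the foot, axes parallel to the rail's. Stands 135 mm from the tube's axis on the rail's +x side, exactly opposite the detector's place at hole 2, 3 or 4.
- mirror: Square mirror, 36 mm, on a post with square foot; fixed, top about 116 mm, opposite another of the holes 2 to 4.
- slit: Narrow upright steel slit plate, 20 mm wide, on a post with square foot; fixed, top about 131 mm, opposite the remaining hole.
- driver: Loose screwdriver, 160 mm, lying on the bench; leave it.
- optics_case: Loose grey case, 70 x 90 x 35 mm, on the bench; leave it.
- weight: Loose steel cylinder, 44 mm diameter, 30 mm tall, on the bench; leave it.
Not all that is in view belongs to the job. What is shaped like the lens but red or yellow is not meant.

How it is judged:
On the way, in this order (a step that is already met when the one before it is completed fails the run):
1. the button is pressed down far enough to free the slide (value of joint button above 0.005 m), for 0.05 s.
2. the detector stands opposite the lens with the button popped up through the hole there (y of detector_window in the frame of lens between -0.006 and 0.006 m and value of joint button below 0.0015 m), for 0.2 s.
3. the dust cover is swung open (value of joint cover above 1.45 rad), for 0.1 s.
At the end, for the whole second after the job is handed in: The detector window is within 6 mm (along the tube) of straight opposite the lens, the button is up (pressed less than 1.5 mm), the cover is open by more than 1.45 rad (stop at 1.75), all at rest (all of step 2 and value of joint cover above 1.45 rad and velocity of joint cover below 0.05 rad/s and velocity of joint inner below 0.01 m/s); the robot touches nothing.
It fails at once if the robot touches the lens, the mirror or the slit (contact force between any of the arm, the fingers and lens above 1 N or contact force between any of the arm, the fingers and mirror above 1 N or contact force between any of the arm, the fingers and slit above 1 N).
It fails at once if a loose bystander is moved by more than 20 mm (distance of any of driver, optics_case, weight from where it was at the start of the episode above 0.02 m).
It also fails if it takes over 45 s, if anything falls off the work surface, if the arm or the gripper's body presses on something with over 40 N, if the wrist force passes 120 N, or if a joint passes its speed limit or range.

### The arm

A 6-joint arm with a two-finger parallel gripper is mounted at the origin on the work surface. World frame = base frame: x ahead of the robot, y to its left, z up, the work surface at z = 0. Lengths are in m, angles in rad, forces in N, time in s.
With the tool pointing down it reaches from about 0.4 to 0.925 m from the base axis. Payload 3.4 kg.
Tool frame: the origin (TCP) lies on the centre line of the jaws, within the pads' length; the fingertips stand 14 mm ahead of it and the grasp point (between the pads) lies 5 mm behind it (manip.tip_reach is the distance from the TCP to the fingertips, in m); x points along the fingers, y is the direction in which the jaws open and shut, and the axes are right-handed (so a half turn about x gives the same grasp; the last joint's range is limited). The gripper opens to 85 mm and grips with 20 to 120 N. Pads are 22 mm wide; open, the fingers measure 114 mm over their backs; the gripper's body (76 mm by 85 mm) begins 54 mm behind the grasp point. The pads swing forward as they close: fully open they stand 13 mm farther back than shut.
Start: joints at [-1.284, 0.307, 1.506, -0, 1.328, -0.073], TCP at [0.202, -0.538, 0.245] pointing down, gripper open.
Joint ranges: [-3.12, 3.12], [-1.05, 2.28], [0.14, 2.33], [-1.42, 4.57], [0.1, 2.73], [-2.68, 2.68]. Speed limits (rad/s): [2.57, 2.57, 3.14, 3.14, 3.14, 3.14].

### API

Orientations are given as a unit quaternion [x, y, z, w].
In Python, from workcell import readout, grab_frame, camera_params, manip gives the robot as it stands. The module is installed in compiled form; this text tells all that it offers.
- The arm moves only by the shell command python3 -m jog 'ROWS'. ROWS is JSON, one flat list of numbers, 7 for each row, row after row: the turn, a rotation vector about the tool's x, y, z in units of 10 degrees (1.0 is 10 degrees), then the shift along the tool's x, y, z in units of 0.04 m (1.0 is 0.04 m), then the closure, from 0 (fully open) to 1 (shut). In form: [wx, wy, wz, x, y, z, gripper, wx, wy, wz, x, y, z, gripper, ...]. A call has 1 to 12 rows; each row shifts and turns the pose as measured when the row begins, along the tool's axes as they then stand; what a row does not reach is not made up. A row lasts 1/8 s, in which the tool goes at most 62.5 mm and 10.7 degrees, less where a joint would pass 70% of its speed; a pose out of reach is approached as far as the arm can. A call with a number of a shift or a turn outside -1 to 1 is refused whole. A call with a gripper value outside its range is refused whole. The fingers move at their own pace and stop on an object; the grip force is fixed at half the most. Time passes only in rows, so rows that do not move let the fingers close. It gives the time, the measured TCP pose, the force and the opening at its end, in the units of the state.
- readout.sense(): the state, without advancing time (a new reading comes with each control period).
- grab_frame(name): name is "scene" or "top"; returns the picture (400x640x3 uint8, blue, green, red); there is no depth.
- camera_params(name): a dict with "fx", "fy", "cx", "cy" (pixels), "dist" ([k1, k2, p1, p2, k3] as OpenCV has them; the pictures are not rectified), "rvec" (rotation vector, rad) and "tvec" (3), from world to camera coordinates, as OpenCV has them. Camera axes: x right, y down, z forward; pixel columns grow to the right and rows downward; lengths in m; the calibration is good to about 2 mm. A picture is of the moment at which its call begins. camera_params takes no time and is no camera call.
- manip.sign_off(): hands the job in, once; it reports no verdict.
The state is a dict: "t": time; "qpos": joint angles; "dq": joint speeds; "tau": joint torques, N m; "tool_pos": TCP position; "ee_rot": TCP orientation; "ft_force": force on the tool from outside, world axes, zero at the start; "moment": the same for the moment, N m; "grip_width": finger opening in m.
Only numpy, scipy, OpenCV 4.12 (cv2) and the standard library are available. Lean on these libraries where they do the work, as an engineer would, in place of code of your own. Each camera call takes 0.05 s, during which the arm holds its last target.

## Working session

There is one attempt and no reset: what is moved stays moved. The work goes in short steps, Python scripts to look and compute and a shell command to move; the robot and the scene stay as the last step left them, time stands still between calls to the robot, and variables do not carry over. Pictures are saved under pics/ and viewed, and the job is handed in when it is done.

```bash
mkdir -p pics; python3 - <<'E'
from workcell import readout, grab_frame, camera_params, manip
import cv2
for n in("scene","top"):
    cv2.imwrite(f"pics/{n}0.png",grab_frame(n)); print(camera_params(n))
print(readout.sense(), manip.tip_reach)
E
```

```text
{'fx': 444.4463979076055, 'fy': 444.4463979076055, 'cx': 321.0979902339006, 'cy': 208.9100964593847, 'dist': array([0.02884295, 0.        , 0.        , 0.        , 0.        ]), 'rvec': array([ 0.8858023 ,  2.67129252, -0.89335662]), 'tvec': array([ 0.40342472, -0.20611583,  1.27417943])}
{'fx': 510.2524842433433, 'fy': 510.2524842433433, 'cx': 310.56333801821387, 'cy': 195.7636352001085, 'dist': array([-0.01076956,  0.        ,  0.        ,  0.        ,  0.        ]), 'rvec': array([ 2.12848176, -2.14014285,  0.19330052]), 'tvec': array([0.02667265, 0.53762094, 1.33996189])}
{'t': 0.1, 'qpos': array([-1.28448726e+00,  3.07504924e-01,  1.50755160e+00,  1.17529905e-05,
        1.32841439e+00, -7.35044797e-02]), 'dq': array([ 0.0004713 , -0.00221543, -0.00374724, -0.00095722,  0.00165118,
       -0.00155669]), 'tau': array([ 4.81074421e-04, -4.58527565e+01, -2.52606046e+01, -4.31247588e-05,
        5.45497925e-03,  2.85143079e-05]), 'tool_pos': array([ 0.20226317, -0.53760016,  0.24446594]), 'ee_rot': array([-0.6956277 , -0.12718786,  0.69576073, -0.12586639]), 'ft_force': array([ 0.03698371, -0.01590802, -0.33576714]), 'moment': array([-0.01015855, -0.00499749, -0.03695835]), 'grip_width': 0.08552641712316904} 0.014
```

View pics/scene0.png

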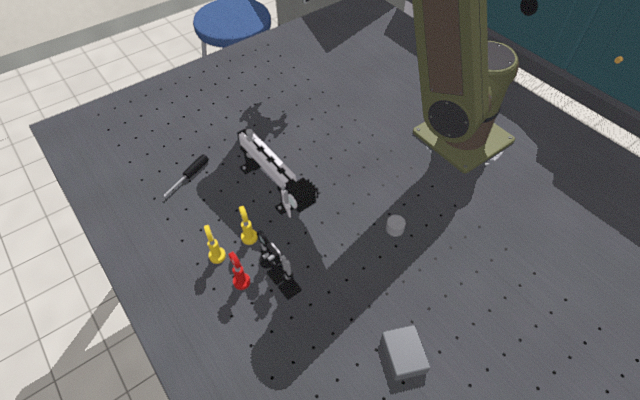

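View pics/top0.png

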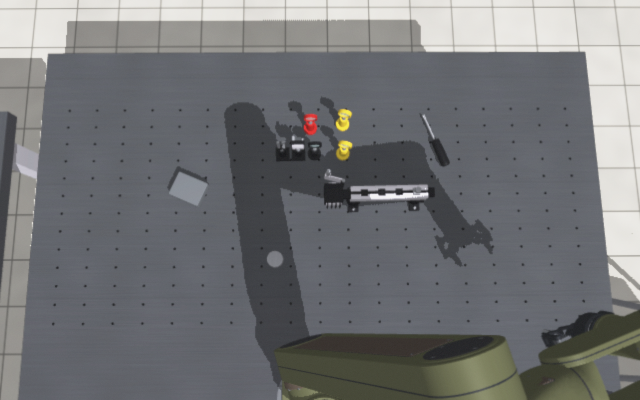

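```bash
python3 - <<'E'
import cv2
s=cv2.imread("pics/scene0.png");t=cv2.imread("pics/top0.png")
cv2.imwrite("pics/s1.png",cv2.resize(s[110:310,180:340],None,fx=3.7,fy=3,interpolation=2)[:600])
cv2.imwrite("pics/s1.png",cv2.resize(s[120:305,190:340],None,fx=3.2,fy=3.2,interpolation=2))
cv2.imwrite("pics/t1.png",cv2.resize(t[100:220,270:440],None,fx=4.6,fy=4.6,interpolation=2))
E
```

```text
(no output)
```

View pics/s1.png

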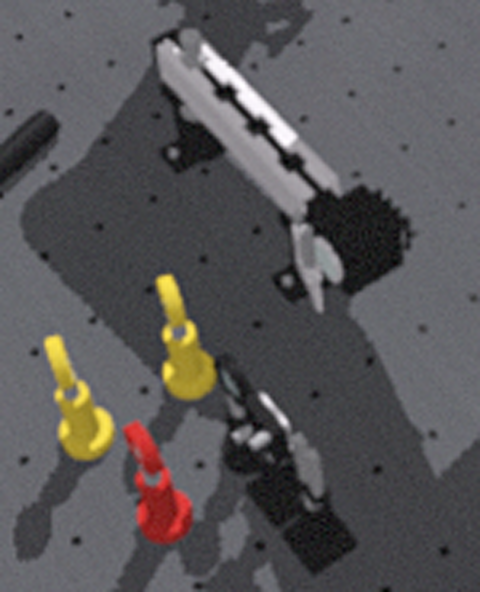

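View pics/t1.png

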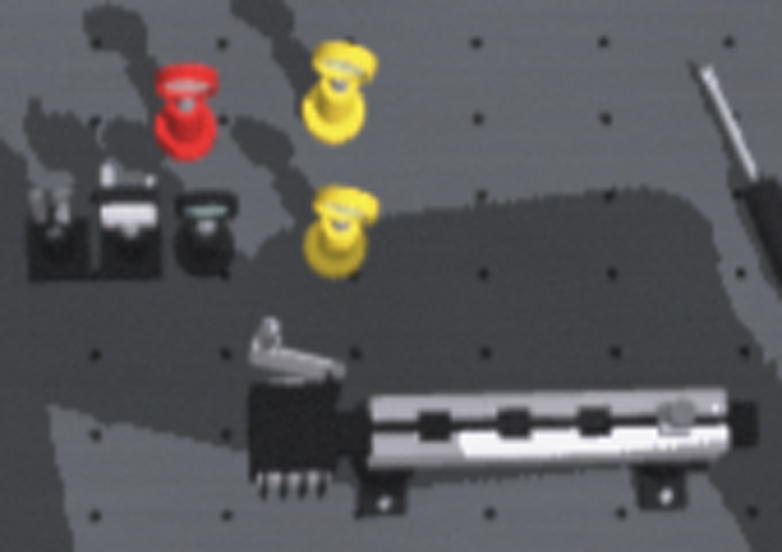

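The true lens candidates are the round things: black ring with a round foot at top (315,145), red at (311,124), and yellow at (344,120) and (344,150). Only the black one fits. In the row beside it, the mirror (298,147) and slit (281,150) stand on square feet. Next I'll measure.

```bash
cat > h.py <<'E'
import numpy as np,cv2
from workcell import camera_params
def ray(n,uv):
    c=camera_params(n);K=np.array([[c['fx'],0,c['cx']],[0,c['fy'],c['cy']],[0,0,1]])
    p=cv2.undistortPoints(np.array([[uv]],float),K,c['dist'])[0,0]
    R=cv2.Rodrigues(c['rvec'])[0];o=-R.T@c['tvec'];d=R.T@np.array([p[0],p[1],1]);return o,d/np.linalg.norm(d)
def plane(n,uv,z):
    o,d=ray(n,uv);return o+d*(z-o[2])/d[2]
def tri(a,b):
    o1,d1=ray("scene",a);o2,d2=ray("top",b)
    s=np.linalg.lstsq(np.c_[d1,-d2],o2-o1,rcond=None)[0]
    p,q=o1+s[0]*d1,o2+s[1]*d2;return (p+q)/2,np.linalg.norm(p-q)
def proj(n,P):
    c=camera_params(n);K=np.array([[c['fx'],0,c['cx']],[0,c['fy'],c['cy']],[0,0,1]])
    return cv2.projectPoints(np.array(P,float).reshape(-1,1,3),c['rvec'],c['tvec'],K,c['dist'])[0].reshape(-1,2)
E
python3 - <<'E'
from h import *
np.set_printoptions(precision=4,suppress=True)
T=lambda x,y:(270+x/4.6-.4,100+y/4.6-.4)
S=lambda x,y:(190+x/3.2-.35,120+y/3.2-.35)
print("cap",tri(S(190,40),T(682,410)), plane("top",T(682,410),.14))
H=[tri(S(*a),T(*b)) for a,b in[((226,93),(594,421)),((259,127),(514,422)),((293,161),(434,424))]]
for h in H:print("hole",h)
for b in((594,421),(514,422),(434,424)):print("hole plane",plane("top",T(*b),.115))
print("pin",tri(S(303,228),T(268,325)),plane("top",T(268,325),.162))
print("hinge top",plane("top",T(340,368),.122))
print("lens top",plane("top",T(205,196),.117),"foot",plane("top",T(205,250),.005))
print("lens tri",tri(S(226,360),T(205,196)))
print("mirror",plane("top",T(128,190),.116),"slit",plane("top",T(52,190),.131))
print("case",plane("top",(188,188),.035),"weight",plane("top",(275,259),.03))
print("yellow",plane("top",T(345,190),.117))
E
```

```text
cap (array([ 0.538 , -0.2483,  0.1384]), np.float64(0.0013885727408251135)) [ 0.5383 -0.2484  0.14  ]
hole (array([ 0.5363, -0.2035,  0.1162]), np.float64(0.0010255864182735427))
hole (array([ 0.5356, -0.1582,  0.1166]), np.float64(0.001632148124352124))
hole (array([ 0.5345, -0.1131,  0.1179]), np.float64(0.0014078262503720274))
hole plane [ 0.5369 -0.2041  0.115 ]
hole plane [ 0.5365 -0.159   0.115 ]
hole plane [ 0.5356 -0.1139  0.115 ]
pin (array([ 0.5819, -0.0194,  0.1664]), np.float64(0.001445848296522885)) [ 0.5824 -0.0191  0.162 ]
hinge top [ 0.5665 -0.061   0.122 ]
lens top [0.6682 0.014  0.117 ] foot [0.6656 0.0124 0.005 ]
lens tri (array([0.6673, 0.0131, 0.124 ]), np.float64(0.0029486907587598136))
mirror [0.6722 0.0579 0.116 ] slit [0.668  0.1006 0.131 ]
case [0.563  0.3599 0.035 ] weight [0.3684 0.1204 0.03  ]
yellow [ 0.6714 -0.066   0.117 ]
```

```bash
cat >> h.py <<'E'
from workcell import readout
from scipy.spatial.transform import Rotation as Ro
def to(p,rot_yaw_y=None):
    s=readout.sense();R=Ro.from_quat(s['ee_rot']).as_matrix()
    print("shift units",R.T@(np.array(p)-s['tool_pos'])/.04)
E
python3 - <<'E'
from h import *
np.set_printoptions(precision=3,suppress=True)
R=Ro.from_quat(readout.sense()['ee_rot']).as_matrix();print(R)
to((.538,-.2484,.2))
y=np.array([-.015,1,0]);x=np.array([0,0,-1.])
for s in(1,-1):
    Rt=np.c_[x,s*y,np.cross(x,s*y)]; print(Ro.from_matrix(R.T@Rt).as_rotvec()*18/np.pi)
y=np.array([1,.015,0])
for s in(1,-1):
    Rt=np.c_[x,s*y,np.cross(x,s*y)]; print("xjaw",Ro.from_matrix(R.T@Rt).as_rotvec()*18/np.pi)
E
```

```text
[[-0.001  0.352 -0.936]
 [ 0.002 -0.936 -0.352]
 [-1.    -0.002 -0.   ]]
shift units [  1.12   -3.81  -10.401]
[-16.024  -0.015   0.001]
[1.976 0.001 0.011]
xjaw [-7.024 -0.007  0.009]
xjaw [10.976  0.01   0.008]
```

```bash
python3 -m jog '[1,0,0,0,0,0,0, 0.98,0,0,0,0,0,0, 0,0,0,0,-0.8,-0.9,0, 0,0,0,0,-0.8,-0.9,0, 0,0,0,0,-0.8,-0.9,0, 0,0,0,0,-0.8,-0.9,0, 0,0,0,0,-0.8,-0.9,0, 0,0,0,0,-0.8,-0.9,0, 0,0,0,0,-0.8,-0.9,0, 0,0,0,0,-0.8,-0.9,0,0,0,0,0,0,0,0]'
python3 - <<'E'
from h import *
np.set_printoptions(precision=3,suppress=True)
R=Ro.from_quat(readout.sense()['ee_rot']).as_matrix();print(R);to((.538,-.2484,.17))
E
```

```text
t: 1.48
tool_pos: [0.4966, -0.2725, 0.2396]
ee_rot: [-0.705, -0.003, 0.709, 0.004]
ft_force: [0.1, 0.6, -0.5]
grip_width: 0.0852
[[-0.005 -0.001 -1.   ]
 [ 0.009 -1.     0.001]
 [-1.    -0.009  0.005]]
shift units [ 1.74  -0.587 -1.042]
```

```bash
python3 -m jog '[0.1,-0.05,0.04,0.4,-0.3,-0.55,0, 0,0,0,0.4,-0.3,-0.5,0, 0,0,0,0.5,0,0,0, 0,0,0,0.4,0,0,0, 0,0,0,0,0,0,0]'
python3 - <<'E'
from h import *
import cv2
from workcell import grab_frame
np.set_printoptions(precision=3,suppress=True)
R=Ro.from_quat(readout.sense()['ee_rot']).as_matrix();print(R);to((.538,-.2484,.142))
y=-np.array([-.015,1,0]);x=np.array([0,0,-1.]);Rt=np.c_[x,y,np.cross(x,y)]; print(Ro.from_matrix(R.T@Rt).as_rotvec()*18/np.pi)
s=grab_frame("scene");t=grab_frame("top")
a=cv2.resize(s[80:260,200:350],None,fx=2.6,fy=2.6,interpolation=2);b=cv2.resize(t[130:310,300:450],None,fx=2.6,fy=2.6,interpolation=2)
cv2.imwrite("pics/p2.png",np.hstack([a,b]))
E
```

```text
t: 2.1
tool_pos: [0.537, -0.2494, 0.1666]
ee_rot: [-0.7, 0.006, 0.714, 0.007]
ft_force: [0.2, 0.1, 0.3]
grip_width: 0.0852
[[-0.019 -0.019 -1.   ]
 [ 0.002 -1.     0.019]
 [-1.    -0.001  0.019]]
shift units [ 0.616 -0.025 -0.037]
[-0.192  0.111  0.009]
```

View pics/p2.png

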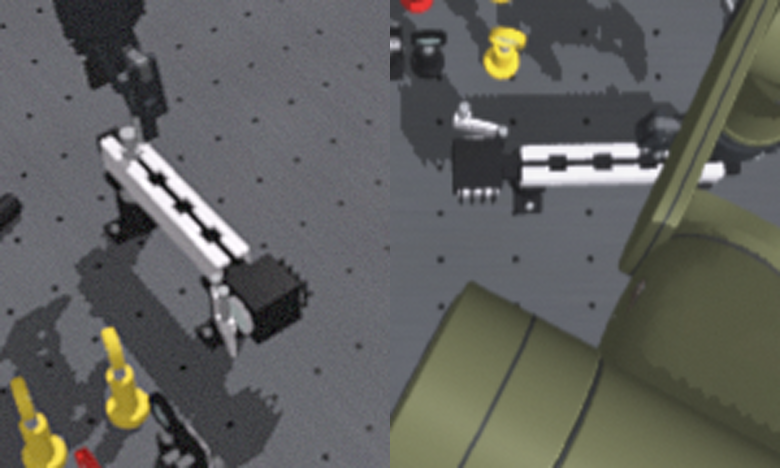

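The fingers straddle the cap at scene crop (130,130). I'll lower and pinch.

```bash
python3 -m jog '[-0.2,0.11,0,0.3,-0.02,-0.03,0, 0,0,0,0.3,0,0,0, 0,0,0,0,0,0,0.6, 0,0,0,0,0,0,1, 0,0,0,0,0,0,1, 0,0,0,0,0,0,1, 0,0,0,0,0,0,1, 0,0,0,0,0,0,1]'
python3 - <<'E'
from h import *
np.set_printoptions(precision=3,suppress=True)
R=Ro.from_quat(readout.sense()['ee_rot']).as_matrix();print(R);to((.538,-.2484,.142));print(readout.sense())
E
```

```text
t: 3.2
tool_pos: [0.5412, -0.2509, 0.1476]
ee_rot: [0.71, 0.004, -0.704, 0.006]
ft_force: [-0.4, 0.4, -0.5]
grip_width: 0.0118
[[ 0.009  0.015 -1.   ]
 [-0.003 -1.    -0.015]
 [-1.     0.003 -0.009]]
shift units [ 0.138 -0.064  0.081]
{'t': 3.2, 'qpos': array([-0.506,  0.419,  1.598,  0.002,  1.116,  1.049]), 'dq': array([-0.   , -0.001, -0.   , -0.   , -0.001, -0.   ]), 'tau': array([ -0.111, -50.074, -22.31 ,  -0.058,  -0.084,  -0.006]), 'tool_pos': array([ 0.541, -0.251,  0.148]), 'ee_rot': array([ 0.71 ,  0.004, -0.704,  0.006]), 'ft_force': array([-0.372,  0.38 , -0.547]), 'moment': array([ 0.055, -0.006, -0.036]), 'grip_width': 0.011767366530175068}
```

```bash
python3 -m jog '[0,0,0,0,0,0,1]'
python3 - <<'E'
from h import *
import cv2
from workcell import grab_frame
s=grab_frame("scene")
cv2.imwrite("pics/p3.png",cv2.resize(s[90:190,200:320],None,fx=6,fy=6,interpolation=2))
E
```

```text
t: 3.32
tool_pos: [0.5412, -0.2508, 0.1475]
ee_rot: [0.71, 0.004, -0.704, 0.006]
ft_force: [-0.6, 0.4, -0.1]
grip_width: 0.0117
```

View pics/p3.png

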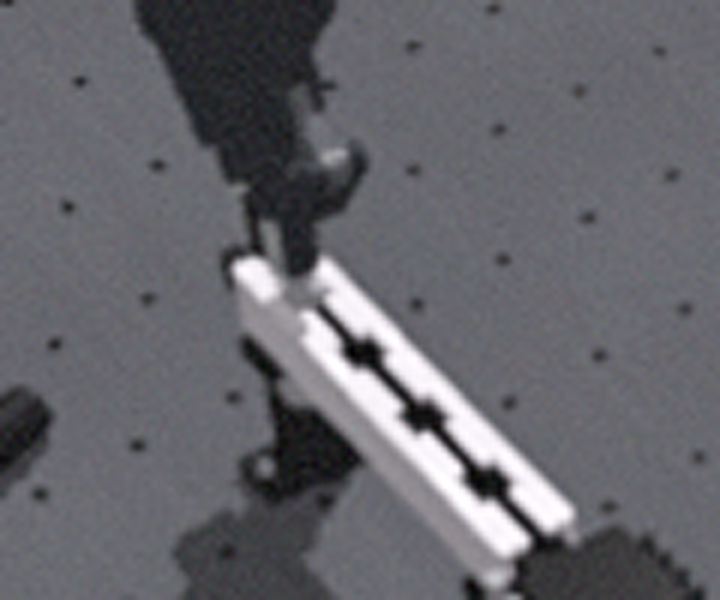

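```bash
python3 -m jog '[0,0,0,0.12,0,0,1, 0,0,0,0.1,0,0,1, 0,0,0,0.04,0,0,1]'; python3 -c "
from workcell import readout;print(readout.sense()['ft_force'])"
```

```text
t: 3.75
tool_pos: [0.5413, -0.2514, 0.1393]
ee_rot: [0.711, 0.004, -0.704, 0.007]
ft_force: [-4.7, 0.8, 16.8]
grip_width: 0.0119
[-4.72536735  0.77238969 16.83975259]
```

```bash
python3 -m jog '[0,0,0,-0.02,-0.25,0,1, 0,0,0,0,-0.3,0,1, 0,0,0,0,-0.3,0,1, 0,0,0,0,0,0,1]'; python3 -c "
from workcell import readout;s=readout.sense();print(s['ft_force'],s['tool_pos'])"
```

```text
t: 4.25
tool_pos: [0.5407, -0.22, 0.1421]
ee_rot: [0.711, 0.001, -0.703, 0.009]
ft_force: [-1.0, 2.7, 2.0]
grip_width: 0.0122
[-0.95854337  2.71246557  1.99984341] [ 0.5406848  -0.22002136  0.14207064]
```

```bash
python3 -m jog '[0,0,0,0.04,-0.25,0,1, 0,0,0,0,-0.1,0,1, 0,0,0,0,0,0,1]'; python3 - <<'E'
from h import *
import cv2
from workcell import grab_frame
s=readout.sense();print(s['ft_force'],s['tool_pos'])
s=grab_frame("scene");
cv2.imwrite("pics/p4.png",cv2.resize(s[90:240,200:340],None,fx=4,fy=4,interpolation=2))
E
```

```text
t: 4.62
tool_pos: [0.5405, -0.2076, 0.1411]
ee_rot: [0.711, 0.0, -0.703, 0.01]
ft_force: [-1.1, 0.7, 6.2]
grip_width: 0.012
[-1.06482265  0.70672613  6.23677267] [ 0.54049791 -0.20756181  0.14107746]
```

View pics/p4.png

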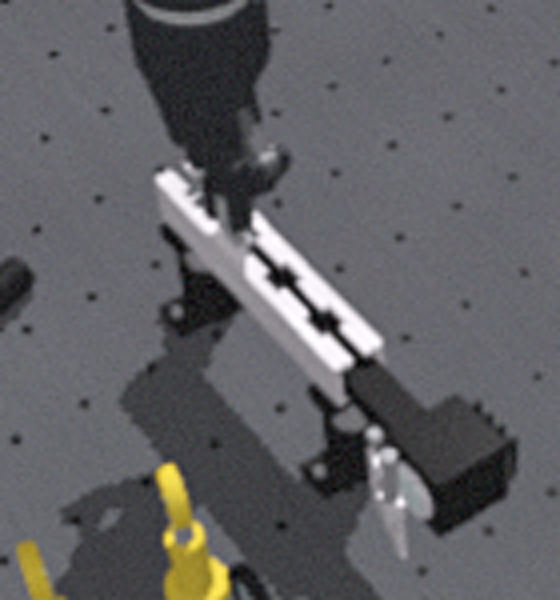

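The tube slid out about 44 mm, and the cap is at hole 2 (crop 235,240). I'll trim by 1.5 mm and let it rise.

```bash
python3 -m jog '[0,0,0,0,-0.04,0,1, 0,0,0,-0.08,0,0,1, 0,0,0,-0.08,0,0,1, 0,0,0,0,0,0,1]'; python3 -c "
from workcell import readout;s=readout.sense();print(s['ft_force'],s['tool_pos'])"
```

```text
t: 5.18
tool_pos: [0.5404, -0.2058, 0.1469]
ee_rot: [0.711, 0.0, -0.703, 0.01]
ft_force: [-1.7, 0.8, 4.7]
grip_width: 0.0116
[-1.71123066  0.7583809   4.68312795] [ 0.54044816 -0.20578834  0.1468766 ]
```

```bash
python3 -m jog '[0,0,0,0,0,0,0, 0,0,0,0,0,0,0, 0,0,0,0,0,0,0, 0,0,0,0,0,0,0, 0,0,0,-0.6,0,0,0, 0,0,0,-0.8,0,0,0, 0,0,0,-0.8,0,0,0.5, 0,0,0,0,0,0.8,1, 0,0,0,0,0,0.8,1, 0,0,0,0,0,0.8,1]'; python3 - <<'E'
from h import *
import cv2
from workcell import grab_frame
s=grab_frame("scene");t=grab_frame("top")
cv2.imwrite("pics/s5f.png",s);cv2.imwrite("pics/t5f.png",t)
cv2.imwrite("pics/s5.png",cv2.resize(s[120:280,210:340],None,fx=3.7,fy=3.7,interpolation=2))
cv2.imwrite("pics/t5.png",cv2.resize(t[100:240,270:440],None,fx=4.2,fy=4.2,interpolation=2))
E
```

```text
t: 6.42
tool_pos: [0.444, -0.208, 0.2354]
ee_rot: [0.712, -0.0, -0.702, 0.012]
ft_force: [-0.3, -0.4, -0.2]
grip_width: 0.0122
```

View pics/s5.png

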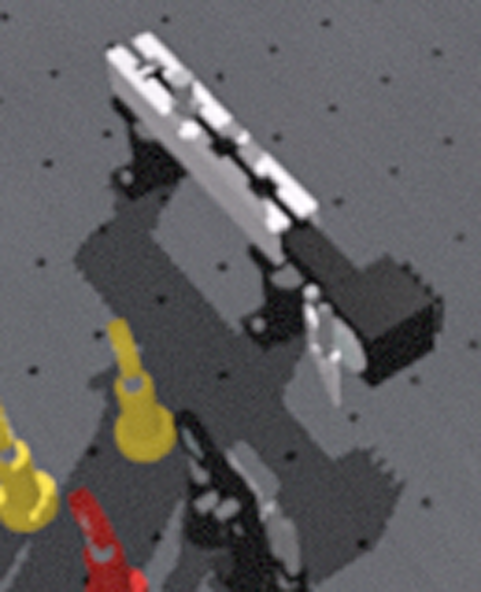

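View pics/t5.png

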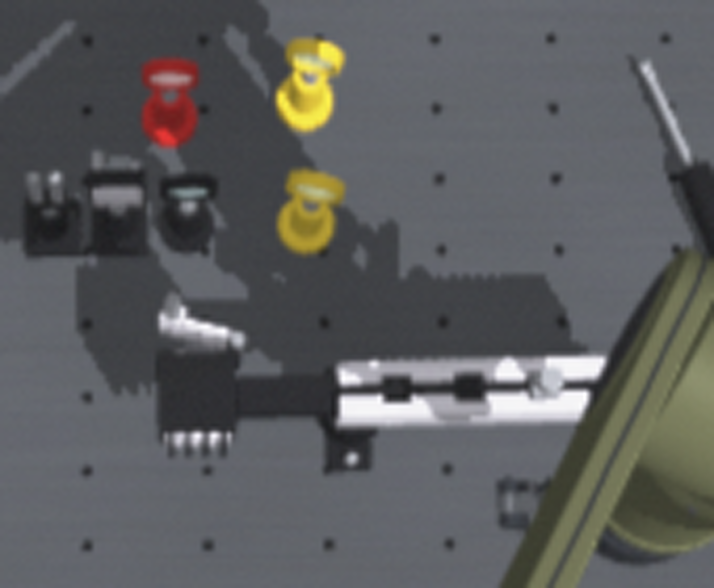

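```bash
python3 - <<'E'
from h import *
np.set_printoptions(precision=4,suppress=True)
T=lambda x,y:(270+x/4.2-.4,100+y/4.2-.4)
S=lambda x,y:(210+x/3.7-.37,120+y/3.7-.37)
print("cap",tri(S(182,76),T(548,379)),plane("top",T(548,379),.14))
print("pin",tri(S(312,292),T(172,302)),plane("top",T(172,302),.162))
print("hinge top",plane("top",T(238,341),.122), "lens",plane("top",T(188,188),.117))
print("head corners",[plane("top",T(*p),.125) for p in((157,350),(238,350),(238,430),(157,432))])
print(readout.sense()['grip_width'],readout.sense()['tool_pos'])
s=cv2.imread("pics/s5f.png");t=cv2.imread("pics/t5f.png")
a=cv2.resize(s[125:165,240:290],None,fx=9,fy=9,interpolation=2)
b=cv2.resize(t[170:210,375:425],None,fx=7,fy=9,interpolation=2)
cv2.imwrite("pics/cap.png",np.hstack([a[:360],b[:360]])[:, :800])
E
```

```text
cap (array([ 0.5353, -0.2026,  0.1449]), np.float64(0.0016091552452249928)) [ 0.5356 -0.203   0.14  ]
pin (array([0.5793, 0.0213, 0.1783]), np.float64(0.009525342286618206)) [0.5794 0.0243 0.162 ]
hinge top [ 0.5636 -0.0164  0.122 ] lens [0.6623 0.0135 0.117 ]
head corners [array([0.5576, 0.0334, 0.125 ]), array([ 0.5574, -0.0162,  0.125 ]), array([ 0.5077, -0.0157,  0.125 ]), array([0.5067, 0.0336, 0.125 ])]
0.00013250044246362587 [ 0.441  -0.207   0.2349]
```

View pics/cap.png

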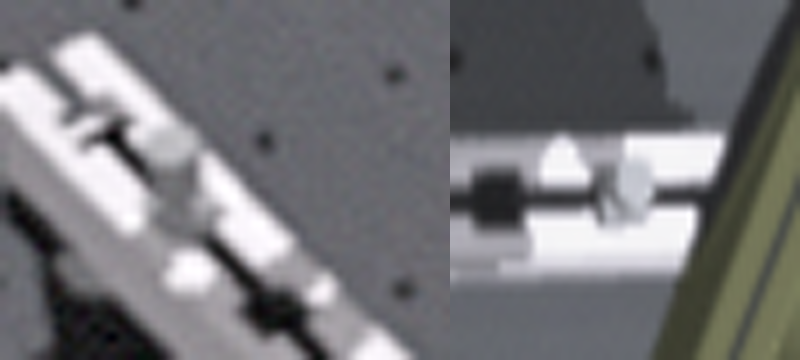

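```bash
python3 - <<'E'
from h import *
P=[(.5817,.0259,.162),(.5817,.0259,.124),(.5650,-.016,.122)]
out=[]
for n,f in(("scene","pics/s5f.png"),("top","pics/t5f.png")):
    I=cv2.imread(f);uv=proj(n,P);u,v=uv[0].astype(int);print(uv)
    x0,y0=u-25,v-25;c=cv2.resize(I[y0:y0+50,x0:x0+50],None,fx=8,fy=8,interpolation=2)
    for q,col in zip(uv,((0,0,255),(0,255,0),(255,0,0))):
        cv2.circle(c,tuple(int(k) for k in ((q-[x0,y0]+.5)*8)),3,col,1)
    out.append(c)
cv2.imwrite("pics/pin.png",np.hstack(out))
E
```

```text
[[296.97663779 205.72250063]
 [297.9192822  216.37360129]
 [293.40112255 200.99885002]]
[[309.91747189 170.59340218]
 [309.83242048 173.84325464]
 [326.09546459 180.26178262]]
```

View pics/pin.png

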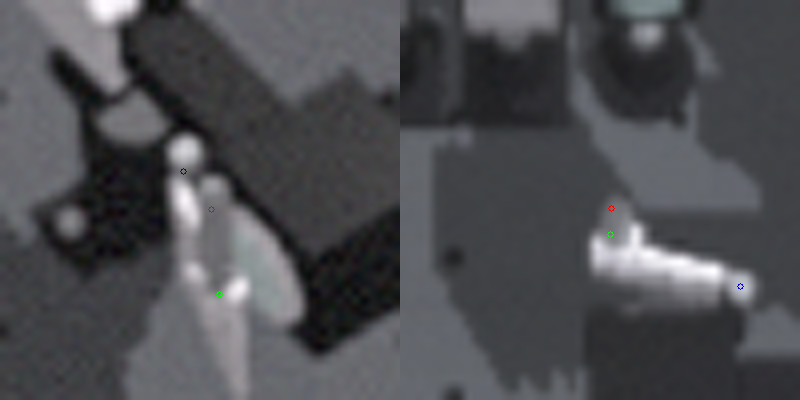

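```bash
python3 - <<'E'
from h import *
np.set_printoptions(precision=4,suppress=True)
print(tri((297.1,202.8),(310.1,169.9)),plane("top",(310.1,169.9),.162)); print(tri((271+184/8-.5,180+148/8-.5),(284+341/8-.5,145+285/8-.5)))
E
```

```text
(array([0.5811, 0.0257, 0.1715]), np.float64(0.0006860186867484302)) [0.5835 0.0254 0.162 ]
(array([ 0.5636, -0.0159,  0.1317]), np.float64(0.0007255979923150444))
```

```bash
python3 -m jog '[0,0,0,0,-0.9,-0.3,1, 0,0,0,0,-0.9,-0.3,1, 0,0,0,0,-0.9,-0.4,1, 0,0,0,0,-0.9,-0.4,1, 0,0,0,0,-0.9,-0.4,1, 0,0,0,0,-0.9,-0.4,1, 0,0,0,0,-0.7,-0.4,1, 0,0,0,0,0,0,1]'
python3 - <<'E'
from h import *
np.set_printoptions(precision=3,suppress=True)
R=Ro.from_quat(readout.sense()['ee_rot']).as_matrix();print(R);to((.550,.032,.153))
y=-np.array([-.015,1,0]);x=np.array([0,0,-1.]);Rt=np.c_[x,y,np.cross(x,y)]; print(Ro.from_matrix(R.T@Rt).as_rotvec()*18/np.pi)
E
```

```text
t: 7.52
tool_pos: [0.5519, 0.0453, 0.233]
ee_rot: [0.714, -0.002, -0.7, 0.01]
ft_force: [-0.1, -0.0, -0.9]
grip_width: 0.0001
[[ 0.019  0.011 -1.   ]
 [-0.017 -1.    -0.011]
 [-1.     0.017 -0.019]]
shift units [2.005 0.298 0.09 ]
[-0.024 -0.107 -0.097]
```

```bash
python3 -m jog '[0,-0.1,-0.1,0.2,0.3,0.09,1, 0,0,0,0.6,0,0,1, 0,0,0,0.6,0,0,1, 0,0,0,0.5,0,0,1, 0,0,0,0,0,0,1]'
python3 - <<'E'
from h import *
from workcell import grab_frame
s=grab_frame("scene");t=grab_frame("top")
a=cv2.resize(s[150:250,250:350],None,fx=4,fy=4,interpolation=2);b=cv2.resize(t[120:220,270:370],None,fx=4,fy=4,interpolation=2)
cv2.imwrite("pics/p6.png",np.hstack([a,b]))
np.set_printoptions(precision=3,suppress=True)
to((.550,.032,.153))
E
```

```text
t: 8.15
tool_pos: [0.5494, 0.0301, 0.1554]
ee_rot: [0.708, 0.003, -0.707, 0.004]
ft_force: [0.5, 0.1, 0.2]
grip_width: -0.0
shift units [ 0.105 -0.044  0.025]
```

View pics/p6.png

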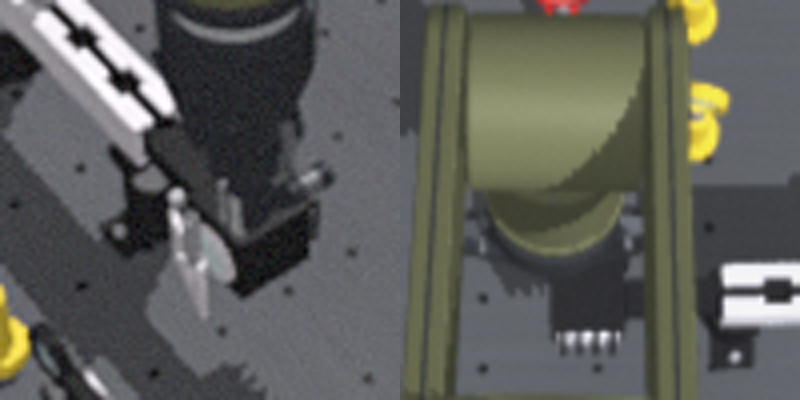

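The fingertips stand above the head at scene crop (235,215), behind the pin at (220,190). I'll push +x.

```bash
python3 -m jog '[0,0,0,0.1,-0.03,-0.3,1, 0,0,0,0,0,-0.25,1, 0,0,0,0,0,-0.25,1, 0,0,0,0,0,-0.25,1, 0,0,0,0,0,0,1]'
python3 - <<'E'
from h import *
from workcell import grab_frame
print(readout.sense()['ft_force'])
s=grab_frame("scene")
cv2.imwrite("pics/p7.png",cv2.resize(s[150:250,250:350],None,fx=5,fy=5,interpolation=2))
E
```

```text
t: 8.88
tool_pos: [0.599, 0.0319, 0.1563]
ee_rot: [0.711, 0.003, -0.703, 0.004]
ft_force: [-0.5, -0.3, -0.7]
grip_width: -0.0003
[-0.50598994 -0.29358221 -0.66800873]
```

View pics/p7.png

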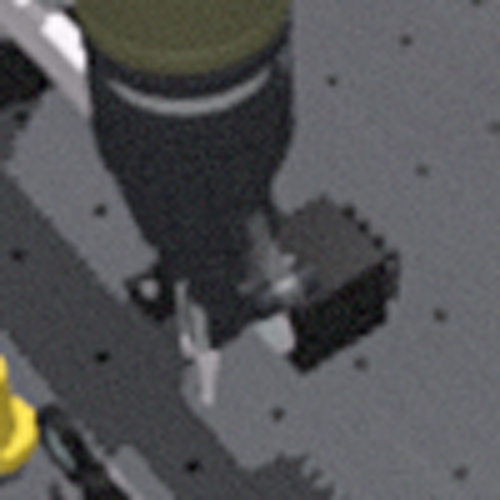

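```bash
python3 -m jog '[0,0,0,0.08,0.2,-0.1,1, 0,0,0,0,0.25,-0.05,1, 0,0,0,0,0.25,0,1, 0,0,0,0,0.2,0,1, 0,0,0,0,0,0,1]'
python3 - <<'E'
from h import *
from workcell import grab_frame
print(readout.sense()['ft_force'])
s=grab_frame("scene")
cv2.imwrite("pics/p8.png",cv2.resize(s[150:250,250:350],None,fx=5,fy=5,interpolation=2))
E
```

```text
t: 9.55
tool_pos: [0.6043, -0.0071, 0.1528]
ee_rot: [0.711, 0.003, -0.703, 0.004]
ft_force: [-1.0, -0.0, 0.6]
grip_width: 0.0001
[-0.97841901 -0.01940544  0.62366067]
```

View pics/p8.png

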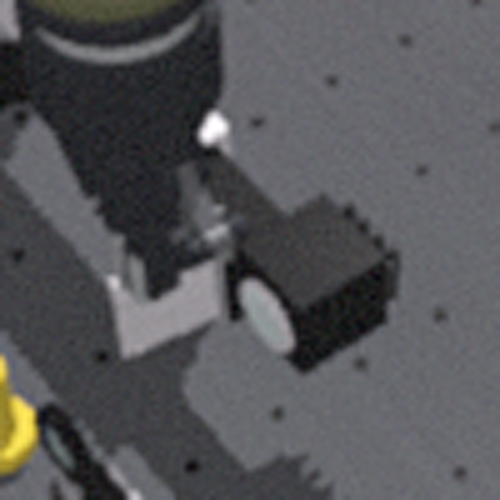

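```bash
python3 -m jog '[0,0,0,0,0.08,0,1, 0,0,0,0,0.06,0,1]'
```

```text
t: 9.85
tool_pos: [0.6041, -0.0094, 0.1529]
ee_rot: [0.711, 0.005, -0.703, 0.002]
ft_force: [0.4, 8.7, 0.7]
grip_width: 0.0
```

```bash
python3 -m jog '[0,0,0,0,0.07,0,1, 0,0,0,0,0,0,1]'
```

```text
t: 10.1
tool_pos: [0.6041, -0.0083, 0.153]
ee_rot: [0.711, 0.007, -0.703, -0.0]
ft_force: [1.0, 0.0, -0.2]
grip_width: -0.0002
```

The open stop was reached with 8.7 N of reaction. Now I'll back off and look.

```bash
python3 -m jog '[0,0,0,0,-0.25,0,1, 0,0,0,-0.5,0,0,1, 0,0,0,-0.9,0,0,1, 0,0,0,-0.9,0,0,1, 0,0,0,0,0,0.8,1, 0,0,0,0,0,0.8,1, 0,0,0,0,0,0.8,1, 0,0,0,0,0,0.8,1, 0,0,0,0,0,0.8,1, 0,0,0,0,0,0,1]'
python3 - <<'E'
from h import *
from workcell import grab_frame
s=grab_frame("scene");t=grab_frame("top")
cv2.imwrite("pics/s9f.png",s);cv2.imwrite("pics/t9f.png",t)
a=cv2.resize(s[120:260,210:340],None,fx=3,fy=3,interpolation=2);b=cv2.resize(t[100:240,275:410],None,fx=3,fy=3,interpolation=2)
cv2.imwrite("pics/p9.png",np.hstack([a,b]))
E
```

```text
t: 11.35
tool_pos: [0.4374, 0.0009, 0.2459]
ee_rot: [0.711, 0.006, -0.703, 0.003]
ft_force: [1.4, 0.8, 0.2]
grip_width: -0.0002
```

View pics/p9.png

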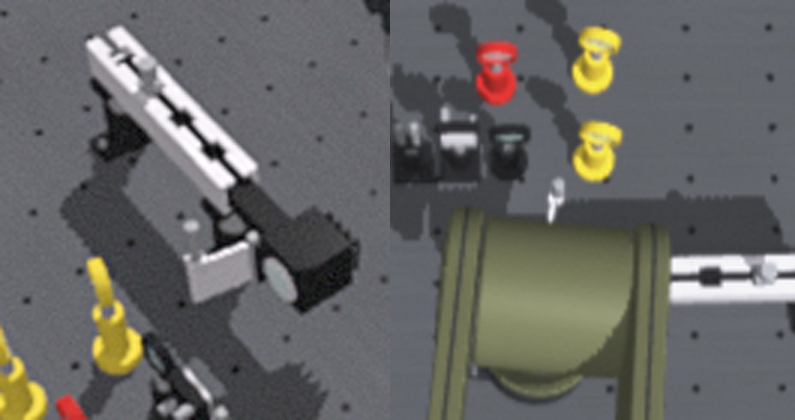

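```bash
python3 - <<'E'
from h import *
np.set_printoptions(precision=4,suppress=True)
S=lambda x,y:(210+x/3-.33,120+y/3-.33);T=lambda x,y:(275+(x-390)/3-.33,100+y/3-.33)
p,e=tri(S(192,226),T(559,184));print("pin",p,e,plane("top",T(559,184),.162))
h=np.array([.565,-.016]);q=plane("top",T(559,184),.162)[:2]-h
print("angle",np.arctan2(q[0],q[1])-np.arctan2(4,42)+.015)
print("cap",tri(S(148,63),T(767,268)))
E
```

```text
pin [ 0.6057 -0.0271  0.163 ] 0.0007237508790827613 [ 0.6062 -0.0274  0.162 ]
angle 1.7597162128295827
cap (array([ 0.5365, -0.2026,  0.1444]), np.float64(0.0010985924805184048))
```

The pin is within about 1 mm of where it should be at the open stop (cover angle ≈1.75). The cap is still up at hole 2 and the arm is clear, so I'm handing in.

```bash
python3 -c "
from workcell import manip;print(manip.sign_off())"
```

```text
the job is handed in; nothing more can be done
None
```

I slid the detector arm out to the second hole, opposite the black round lens. I then swung the dust cover to its open stop and handed the job in at about 11.5 s; no verdict was reported.

**Slide and button:** I pinched the cap, pressed it down, pulled the tube out and let it pop up again. The cap moved about 45 mm between the before and after pictures, which puts the button at hole 2. The cap's top measured 144 mm against 140 mm expected. A cap still pressed down would read about 134 mm, so I took it as up, with the scene camera reading a few millimetres high.

**Alignment:** The lens needs a slide of about 44.6 mm by my measurement, which matches hole 2 at 45 mm. One rougher check from the head's corners put the window 2 to 3 mm off the lens, still within the 6 mm allowed.

**Cover:** I pushed the pin with closed fingers until the stop pushed back with 8.7 N. In the last pictures the pin stood at about 1.76 rad.

**At the end:** The arm was clear of everything, and I saw no contact with the lens, mirror or slit. I did not re-measure the loose things, and the arm did not go near them.

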